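Lock the jam nut of a press depth stop

TASK

Set the holding spanner with the red tab flat on the grey stop block, its jaw straddling the brass lower nut and its handle between the two pins, and let go of it. Then, with the spanner holding the lower nut still, turn the steel hexagonal jam nut above it clockwise (seen from above) until it jams, with its red mark in line with the red mark on the lower nut. Leave the spanner in place; the lower nut must not turn along beyond the spanner's play.

Things in the scene. Friction and masses are not known exactly. Their poses are not given: they have to be found in the camera images.
- wide_spanner_tab (a point): Centre of the red upright tab (26 along x, 10 along y: pinch it there, 25 high) on the handle of a loose flat 10 mm thick steel open-ended spanner, 22 mm above its underside. x runs along the 12 mm wide handle to the jaw: a slot 32 wide, its middle 82 mm ahead (+x), closed end 52 mm ahead, arms ending 106 mm ahead, 50 wide overall. A blue-tabbed one with a 16 mm jaw does not fit.
- stud (a point): On the stud axis, 43 mm above the work surface, mid-height of the jam nut (hexagon, 24 across flats, 24 high; stud ends 23 mm above this point). Block: fixed grey plate 64 wide, top at z = -27 mm here. Pins 6 thick, 12 high at x -50, y +-13. -x: where the handle goes. Spanner seated (lowered over both nuts): tab centre at x -82, y 0, z -5, x axes parallel; its top 4 mm below the jam nut.
- lower_nut (a joint): Brass lower nut on the plate: 46 long, 26 over its long flats, 12 high, rounded upper edges, red mark at its +x end. Angle in rad, growing clockwise from above, near 0 at the start (long flats along the block's x). It turns almost freely, along with the jam nut; with the spanner seated it follows by about 0.2 rad until spanner and pins stop it.
- jam_nut (a joint): Steel hexagonal jam nut: angle relative to the lower nut, rad, growing clockwise from above (tightening). Starts at 0.2 to 0.45, jams firmly at 1.047 with its red mark (top and one flat) in line with the lower nut's. A pair of its flats faces along the block's x turned by -(lower_nut + jam_nut) about z, others every 60 degrees. Friction 0.15 N m; stays where left.

How it is judged:
On the way, in this order (a step that is already met when the one before it is completed fails the run):
1. the red-tabbed spanner lies seated on the block, straddling the lower nut, let go, with the jam nut not yet tightened (x of wide_spanner_tab in the frame of stud between -0.098 and -0.07 m and y of wide_spanner_tab in the frame of stud between -0.015 and 0.015 m and z of wide_spanner_tab in the frame of stud between -0.011 and 0.001 m and angle between wide_spanner_tab's own z axis and vertical below 0.12 rad and angle between the x axis of wide_spanner_tab and the x axis of stud, either way round below 0.26 rad and contact force between the fingers and wide_spanner below 0.1 N and value of joint lower_nut between -0.45 and 0.45 rad and value of joint jam_nut below 0.6 rad), for 0.2 s.
2. the jam nut is turned tight while the spanner holds the lower nut (x of wide_spanner_tab in the frame of stud between -0.098 and -0.07 m and y of wide_spanner_tab in the frame of stud between -0.015 and 0.015 m and z of wide_spanner_tab in the frame of stud between -0.011 and 0.001 m and angle between wide_spanner_tab's own z axis and vertical below 0.12 rad and angle between the x axis of wide_spanner_tab and the x axis of stud, either way round below 0.26 rad and value of joint lower_nut between -0.45 and 0.45 rad and value of joint jam_nut above 0.87 rad), for 0.2 s.
At the end, for the whole second after the job is handed in: Jam nut above 0.87 rad (within 10 degrees of jammed); red-tabbed spanner flat on the block, its tab within 12 mm along, 15 mm across and 6 mm in height of the seated place and within 0.26 rad in direction, let go and at rest; lower nut within 0.45 rad of square (all of step 2 and contact force between the fingers and wide_spanner below 0.1 N and linear speed of wide_spanner below 0.02 m/s); the robot touches nothing.
It fails at once if the lower nut is turned more than 0.45 rad (it was not held) (value of joint lower_nut above 0.45 rad or value of joint lower_nut below -0.45 rad).
It also fails if it takes over 42 s, if anything falls off the work surface, if the arm or the gripper's body presses on something with over 40 N, if the wrist force passes 120 N, or if a joint passes its speed limit or range.

ROBOT

A 6-joint arm with a two-finger parallel gripper is mounted at the origin on a cart in front of the work surface, level with it; the furniture and walls round the work are solid. World frame = base frame: x ahead of the robot, y to its left, z up, the work surface at z = 0. Lengths are in m, angles in rad, forces in N, time in s.
With the tool pointing down it reaches from about 0.25 to 0.8 m from the base axis. Payload 3.9 kg.
Tool frame: the origin (TCP) lies at the very end of the fingers, on their centre line; the grasp point (between the pads) lies env.hold_point_z behind it (env.hold_point_z is the distance from the TCP to the grasp point, in m); z points along the fingers, y is the line along which they close (so a half turn about z gives the same grasp; the last joint's range is limited). The gripper opens to 85 mm and grips with 20 to 120 N. Pads are 22 mm wide; open, the fingers measure 114 mm over their backs; the gripper's body (76 mm by 85 mm) begins 54 mm behind the grasp point. The pads swing forward as they close: fully open they stand 13 mm farther back than shut.
Start: joints at [1.126, 0.26, -0.138, 1.173, 0, 1.571], TCP at [0.226, 0.474, 0.231] pointing down, gripper open.
Joint ranges: [-2.78, 2.78], [-0.83, 1.72], [-1.28, 1.37], [-1.9, 2.12], [-1.57, 1.48], [-3.14, 3.14]. Speed limits (rad/s): [2.57, 2.57, 3.14, 3.14, 3.14, 3.14].

INTERFACE

Orientations are given as a unit quaternion [w, x, y, z].
In Python, from rig import env gives the robot as it stands.
- The arm moves only by the tool arm_command, never from a script. Its argument "rows" is a list of rows, each an object of numbers: "fingers": the opening, from -1 (shut) to 1 (fully open); "dx", "dy", "dz": the shift along the tool's x, y, z as a fraction of full scale; "roll": the turn about the tool's z as a fraction of full scale. In form: [{"fingers": .., "dx": .., "dy": .., "dz": .., "roll": ..}, ...]. A call has 1 to 8 rows; each row shifts and turns the commanded pose from where the row before left it, along the tool's axes as they then stand; what a row does not reach is not made up. Full scale, the value 1, is 0.03 m for a shift and 0.1 rad for a turn. A row lasts 1/12 s, in which the tool goes at most 41.7 mm and 7.16 degrees, less where a joint would pass 70% of its speed; a pose out of reach is approached as far as the arm can. A call with a number of a shift or a turn outside -1 to 1 is refused whole. A call with a gripper value outside its range is refused whole. The fingers move at their own pace and stop on an object; the grip force is fixed at half the most. Time passes only in rows, so rows that do not move let the fingers close. It gives the time, the measured TCP pose, the force, the opening and the grip force at its end, in the units of the state.
- env.observe(): the state, without advancing time (a new reading comes with each control period).
- env.get_image(name): name is "side" or "top"; returns the picture (400x640x3 uint8, blue, green, red); there is no depth.
- env.get_calibration(name): a dict with "mtx" (3x3 intrinsics, pixels), "R" (3x3) and "t" (3): a world point X has camera coordinates R X + t. Camera axes: x right, y down, z forward; pixel columns grow to the right and rows downward; lengths in m; the calibration is good to about 2 mm. A picture is of the moment at which its call begins. get_calibration takes no time and is no camera call.
- env.job_done(): hands the job in; it is judged then, once.
The state is a dict: "t": time; "q": joint angles; "joint_vel": joint speeds; "effort": joint torques, N m; "tcp_pos": TCP position; "tcp_rot": TCP orientation; "contact_force": force on the tool from outside, world axes, zero at the start; "torque": the same for the moment, N m; "opening": finger opening in m; "grasp_force": force on a finger pad.
Only numpy, scipy, OpenCV 4.12 (cv2) and the standard library are available. Lean on these libraries where they do the work, as an engineer would, in place of code of your own. Each camera call takes 0.05 s, during which the arm holds its last target. There are 200 camera calls.

## Working session

There is one attempt and no reset: what is moved stays moved. The work goes in short steps, Python scripts to look and compute and a tool call to move; the robot and the scene stay as the last step left them, time stands still between calls to the robot, and variables do not carry over. Pictures are saved under pics/ and viewed, at most 10 in all, crops included, and the job is handed in when it is done.

Besides the shell and the picture viewer there is one more tool, called after "Request:" by a JSON object that holds its "api" and its "payload". arm_command: Moves the arm, as the interface text tells. Shift numbers are shares of 0.03 m and turn numbers shares of 0.1 rad, none past 1 either way. Its arguments: {"type":"object","properties":{"rows":{"type":"array"}},"required":["rows"]}

```bash
mkdir -p pics; ls
python3 - <<'E'
from rig import env
import cv2
s=env.observe();print(s['t'],s['tcp_pos'],s['tcp_rot'],s['opening'],env.hold_point_z)
for n in('top','side'):
    cv2.imwrite(f'pics/{n}0.png',env.get_image(n));c=env.get_calibration(n);print(n,c)
E
```

```text
pics
0.0 [0.22560613 0.4732813  0.23047526] [-2.07329940e-04  2.20597605e-01  9.75364410e-01 -9.59868375e-04] 0.08547749110987488 0.0187
top {'mtx': array([[444.49585171,   0.        , 312.65278454],
       [  0.        , 444.49585171, 196.53939786],
       [  0.        ,   0.        ,   1.        ]]), 'R': array([[ 0.01326774, -0.99960208, -0.02489255],
       [-0.99338108, -0.01033634, -0.11439922],
       [ 0.1140964 ,  0.02624561, -0.99312294]]), 't': array([0.06416379, 0.45616606, 0.8719546 ])}
side {'mtx': array([[426.2137352 ,   0.        , 317.46372758],
       [  0.        , 426.2137352 , 201.17940228],
       [  0.        ,   0.        ,   1.        ]]), 'R': array([[ 0.98330416, -0.18190289,  0.00492703],
       [-0.07725396, -0.44181699, -0.89377266],
       [ 0.16475667,  0.87846974, -0.4484932 ]]), 't': array([-0.45456283,  0.12711501,  0.74766102])}
```

View pics/top0.png

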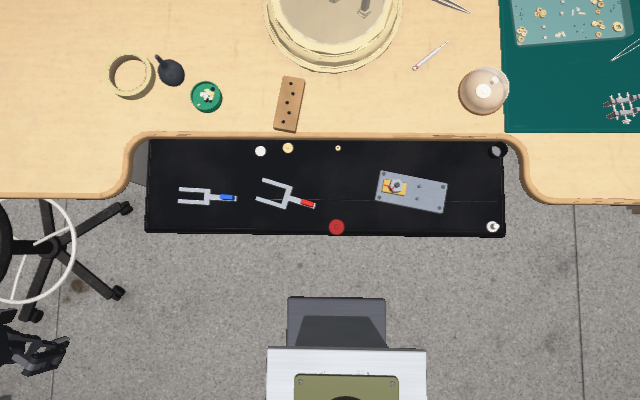

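View pics/side0.png

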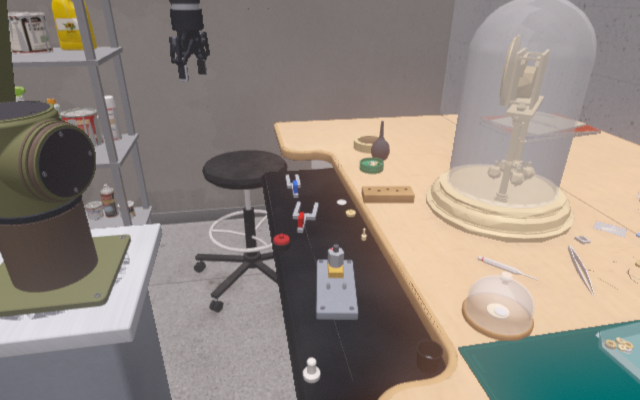

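The top view shows the wide red-tabbed spanner near (290,195), jaw pointing left, and the block near (410,190) with the nuts at (395,187). Next I'll enlarge both.

Run:
```python
import cv2,numpy as np
a=cv2.imread('pics/top0.png')
c1=cv2.resize(a[165:225,245:325],None,fx=8,fy=8,interpolation=cv2.INTER_CUBIC)[:, :]
c2=cv2.resize(a[160:220,370:450],None,fx=8,fy=8,interpolation=cv2.INTER_CUBIC)
cv2.imwrite('pics/c1.png',c1[:300*2]);cv2.imwrite('pics/c2.png',c2)
b=cv2.imread('pics/side0.png')
cv2.imwrite('pics/c3.png',cv2.resize(b[195:325,270:400],None,fx=4.6,fy=4.6,interpolation=cv2.INTER_CUBIC))
```

```text
(no output)
```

View pics/c1.png

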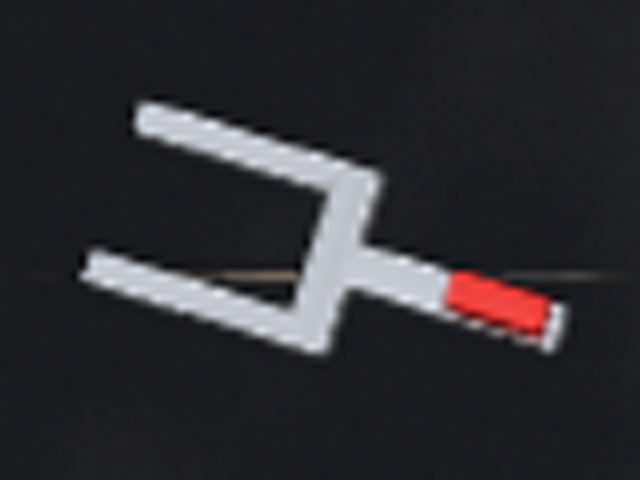

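View pics/c2.png

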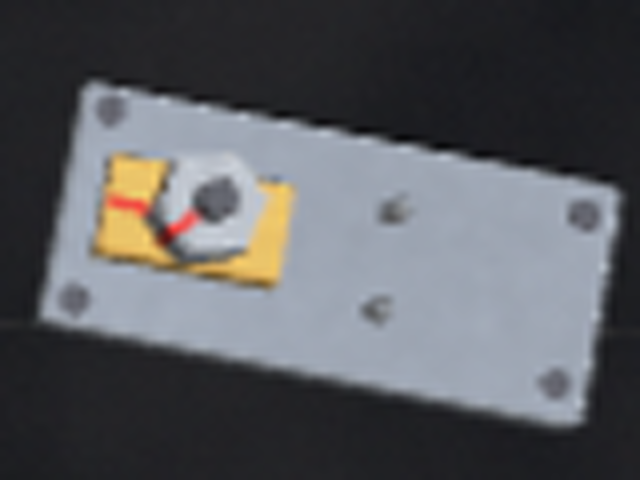

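View pics/c3.png

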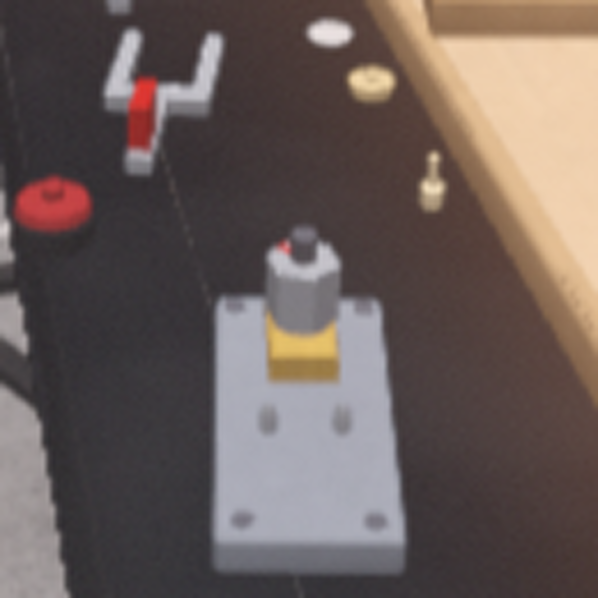

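The crops show the spanner's tab top at about (498,303) in c1, jaw tip middle at about (114,190), and in c2 the stud top at (216,198), brass corners, block corners and pins. I'll convert these.

```bash
cat > h.py <<'E'
from rig import env
import cv2,numpy as np
def w(n,u,v,z):
    c=env.get_calibration(n);d=c['R'].T@np.linalg.inv(c['mtx'])@[u,v,1];o=-c['R'].T@c['t']
    return o+d*(z-o[2])/d[2]
def crop(n,u,v,z,x0,y0,f): return w(n,(u+.5)/f-.5+x0,(v+.5)/f-.5+y0,z)
def ang(a,b): d=b-a; return np.arctan2(d[1],d[0])
E
python3 - <<'E'
from h import *
np.set_printoptions(precision=4,suppress=True)
f=lambda u,v,z:crop('top',u,v,z,245,165,8)
g=lambda u,v,z:crop('top',u,v,z,370,160,8)
s=lambda u,v,z:crop('side',u,v,z,270,195,4.6)
tips=[f(140,112,.01),f(90,262,.01)];tab=f(498,301,.0345);out=[f(378,175,.01),f(322,348,.01)]
print('tab',tab,'len',np.linalg.norm(f(450,290,.0345)-f(550,318,.0345)),'side',s(143,85,.0345))
m=sum(tips)/2;o=sum(out)/2
print('tips',tips,np.linalg.norm(tips[0]-tips[1]),'tab-tip',np.linalg.norm((m-tab)[:2]),'ang',ang(tab,m),ang(o,m),ang(tips[1],tips[0]),ang(out[1],out[0]))
print('stud',g(216,198,.066),s(304,233,.066))
br=[g(*p,.028) for p in[(110,155),(297,183),(277,285),(95,255)]]
print('brass',sum(br)/4,[np.linalg.norm(br[i]-br[i-1]) for i in range(4)],ang(br[1],br[0]),ang(br[2],br[3]))
bl=[g(*p,.016) for p in[(88,82),(620,185),(585,418),(40,318)]]
print('block',bl,ang(bl[1],bl[0]),ang(bl[2],bl[3]),np.linalg.norm(bl[0]-bl[3]))
pp=[g(390,205,.028),g(372,305,.028)];print('pins',pp,ang(pp[1],pp[0]),(pp[0]+pp[1])/2, 'side',s(267,408,.028),s(342,408,.028))
st=g(216,202,.055);print('mark',ang(st,g(165,238,.055)),g(207,201,.055))
E
```

```text
tab [0.443  0.0809 0.0345] len 0.026050194394321005 side [0.4426 0.0849 0.0345]
tips [array([0.4938, 0.1756, 0.01  ]), array([0.4545, 0.1875, 0.01  ])] 0.041079344517700726 tab-tip 0.10534487607032289 ang 1.2706390194208674 1.2739493812565985 -0.29459538743806174 -0.2929612037920609
stud [ 0.4763 -0.0932  0.066 ] [ 0.4752 -0.0957  0.066 ]
brass [ 0.4763 -0.094   0.028 ] [np.float64(0.025801321981047943), np.float64(0.047407233791671985), np.float64(0.02648041596168108), np.float64(0.046094647980445026)] 1.4290591893891555 1.4153015666157513
block [array([ 0.5133, -0.0689,  0.016 ]), array([ 0.4879, -0.2039,  0.016 ]), array([ 0.4283, -0.1939,  0.016 ]), array([ 0.4523, -0.0565,  0.016 ])] 1.3847344008440752 1.397841807543717 0.062327540384555444
pins [array([ 0.4805, -0.143 ,  0.028 ]), array([ 0.4551, -0.1382,  0.028 ])] -0.18843001047122704 [ 0.4678 -0.1406  0.028 ] side [ 0.4518 -0.1453  0.028 ] [ 0.4775 -0.1499  0.028 ]
mark 2.1957918932312626 [ 0.4772 -0.0928  0.055 ]
```

```bash
cat >> h.py <<'E'
def yaw(s):
    w,x,y,z=s['tcp_rot'];return np.arctan2(y*y-x*x,2*x*y)  # tool y axis heading
def plan(p,yt,N):
    s=env.observe();a=yaw(s);d=(np.array(p)-s['tcp_pos'])/N/.03
    dy=(yt-a+np.pi/2)%np.pi-np.pi/2;r=-dy/N/.1
    print('t',round(s['t'],2),'pos',s['tcp_pos'].round(4),'yaw',round(a,3),'F',np.round(s['contact_force'],1),'open',round(s['opening'],4))
    for i in range(N):
        t=np.array([np.cos(a),np.sin(a)]);x=np.array([-t[1],t[0]])
        print('{"fingers":F,"dx":%.2f,"dy":%.2f,"dz":%.2f,"roll":%.2f}'%(d[:2]@x,d[:2]@t,-d[2],r));a-=r*.1
E
python3 -c "
from h import *
print(env.observe()['q']);plan([.443,.082,.08],-.298,16)"
```

```text
[ 1.12600401e+00  2.60604765e-01 -1.39224871e-01  1.17269998e+00
  5.73321661e-06  1.57083871e+00]
t 0.1 pos [0.2256 0.4734 0.2306] yaw 1.126 F [-0.3  0.6  0.5] open 0.0855
{"fingers":F,"dx":-0.76,"dy":-0.54,"dz":0.31,"roll":0.89}
{"fingers":F,"dx":-0.80,"dy":-0.47,"dz":0.31,"roll":0.89}
{"fingers":F,"dx":-0.84,"dy":-0.40,"dz":0.31,"roll":0.89}
{"fingers":F,"dx":-0.88,"dy":-0.32,"dz":0.31,"roll":0.89}
{"fingers":F,"dx":-0.90,"dy":-0.24,"dz":0.31,"roll":0.89}
{"fingers":F,"dx":-0.92,"dy":-0.16,"dz":0.31,"roll":0.89}
{"fingers":F,"dx":-0.93,"dy":-0.08,"dz":0.31,"roll":0.89}
{"fingers":F,"dx":-0.93,"dy":0.00,"dz":0.31,"roll":0.89}
{"fingers":F,"dx":-0.93,"dy":0.09,"dz":0.31,"roll":0.89}
{"fingers":F,"dx":-0.92,"dy":0.17,"dz":0.31,"roll":0.89}
{"fingers":F,"dx":-0.90,"dy":0.25,"dz":0.31,"roll":0.89}
{"fingers":F,"dx":-0.87,"dy":0.33,"dz":0.31,"roll":0.89}
{"fingers":F,"dx":-0.84,"dy":0.40,"dz":0.31,"roll":0.89}
{"fingers":F,"dx":-0.80,"dy":0.48,"dz":0.31,"roll":0.89}
{"fingers":F,"dx":-0.76,"dy":0.55,"dz":0.31,"roll":0.89}
{"fingers":F,"dx":-0.70,"dy":0.61,"dz":0.31,"roll":0.89}
```

Request:
{"api": "arm_command", "payload": {"rows": [{"fingers":0,"dx":-0.76,"dy":-0.54,"dz":0.31,"roll":0.89},{"fingers":0,"dx":-0.8,"dy":-0.47,"dz":0.31,"roll":0.89},{"fingers":0,"dx":-0.84,"dy":-0.4,"dz":0.31,"roll":0.89},{"fingers":0,"dx":-0.88,"dy":-0.32,"dz":0.31,"roll":0.89},{"fingers":0,"dx":-0.9,"dy":-0.24,"dz":0.31,"roll":0.89},{"fingers":0,"dx":-0.92,"dy":-0.16,"dz":0.31,"roll":0.89},{"fingers":0,"dx":-0.93,"dy":-0.08,"dz":0.31,"roll":0.89},{"fingers":0,"dx":-0.93,"dy":0.0,"dz":0.31,"roll":0.89}]}}

```text
t: 0.77
tcp_pos: [0.3346, 0.2769, 0.1562]
tcp_rot: [-0.0, 0.548, 0.836, -0.0]
contact_force: [-0.1, -0.3, -1.1]
opening: 0.0428
grasp_force: 0.0
```

Request:
{"api": "arm_command", "payload": {"rows": [{"fingers":0,"dx":-0.93,"dy":0.09,"dz":0.31,"roll":0.89},{"fingers":0,"dx":-0.92,"dy":0.17,"dz":0.31,"roll":0.89},{"fingers":0,"dx":-0.9,"dy":0.25,"dz":0.31,"roll":0.89},{"fingers":0,"dx":-0.87,"dy":0.33,"dz":0.31,"roll":0.89},{"fingers":0,"dx":-0.84,"dy":0.4,"dz":0.31,"roll":0.89},{"fingers":0,"dx":-0.8,"dy":0.48,"dz":0.31,"roll":0.89},{"fingers":0,"dx":-0.76,"dy":0.55,"dz":0.31,"roll":0.89},{"fingers":0,"dx":-0.7,"dy":0.61,"dz":0.31,"roll":0.89}]}}

```text
t: 1.43
tcp_pos: [0.4435, 0.0813, 0.0818]
tcp_rot: [-0.0, 0.806, 0.592, -0.0]
contact_force: [0.3, 0.5, 0.1]
opening: 0.0428
grasp_force: 0.0
```

Request:
{"api": "arm_command", "payload": {"rows": [{"fingers":0,"dx":0,"dy":0,"dz":0,"roll":0},{"fingers":0,"dx":0,"dy":0,"dz":0,"roll":0},{"fingers":0,"dx":0,"dy":0,"dz":0,"roll":0}]}}

```text
t: 1.68
tcp_pos: [0.4427, 0.0828, 0.0823]
tcp_rot: [-0.0, 0.804, 0.594, -0.0]
contact_force: [0.7, -0.3, -1.0]
opening: 0.0427
grasp_force: 0.0
```

```bash
python3 -c "
from h import *
plan([.443,.082,.011],-.298,5)
cv2.imwrite('pics/c4.png',cv2.resize(env.get_image('side')[150:290,240:400],None,fx=4,fy=4,interpolation=cv2.INTER_CUBIC))"
```

```text
t 1.68 pos [0.4427 0.0828 0.0823] yaw -0.298 F [ 0.7 -0.3 -1. ] open 0.0427
{"fingers":F,"dx":-0.00,"dy":0.00,"dz":0.48,"roll":0.00}
{"fingers":F,"dx":-0.00,"dy":0.00,"dz":0.48,"roll":0.00}
{"fingers":F,"dx":-0.00,"dy":0.00,"dz":0.48,"roll":0.00}
{"fingers":F,"dx":-0.00,"dy":0.00,"dz":0.48,"roll":0.00}
{"fingers":F,"dx":-0.00,"dy":0.00,"dz":0.48,"roll":0.00}
```

View pics/c4.png

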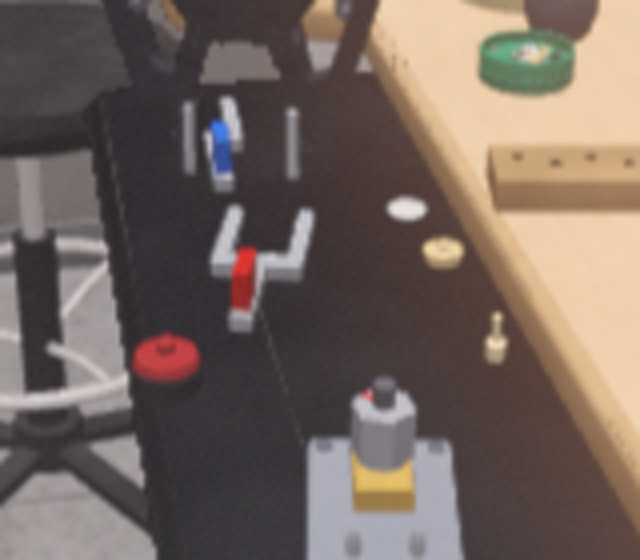

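The picture shows the pads at columns 190 and 292, so their middle is 241 and lines up with the red tab at (244,280). I'll descend and grip.

Request:
{"api": "arm_command", "payload": {"rows": [{"fingers":0,"dx":0,"dy":0,"dz":0.6,"roll":0},{"fingers":0,"dx":0,"dy":0,"dz":0.6,"roll":0},{"fingers":0,"dx":0,"dy":0,"dz":0.6,"roll":0},{"fingers":0,"dx":0,"dy":0,"dz":0.57,"roll":0},{"fingers":0,"dx":0,"dy":0,"dz":0,"roll":0},{"fingers":-1,"dx":0,"dy":0,"dz":0,"roll":0},{"fingers":-1,"dx":0,"dy":0,"dz":0,"roll":0},{"fingers":-1,"dx":0,"dy":0,"dz":0,"roll":0}]}}

```text
t: 2.4
tcp_pos: [0.4442, 0.0833, 0.0127]
tcp_rot: [0.0, 0.804, 0.595, 0.001]
contact_force: [1.3, 0.5, 0.2]
opening: 0.0086
grasp_force: 58.7
```

Request:
{"api": "arm_command", "payload": {"rows": [{"fingers":-1,"dx":0,"dy":0,"dz":0,"roll":0},{"fingers":-1,"dx":0,"dy":0,"dz":0,"roll":0},{"fingers":-1,"dx":0,"dy":0,"dz":0,"roll":0},{"fingers":-1,"dx":0,"dy":0,"dz":0,"roll":0}]}}

```text
t: 2.73
tcp_pos: [0.4444, 0.0833, 0.0127]
tcp_rot: [0.0, 0.804, 0.594, 0.001]
contact_force: [-1.2, 1.7, 6.4]
opening: 0.0086
grasp_force: 59.7
```

```bash
python3 -c "
from h import *
plan(env.observe()['tcp_pos']+[0,0,.085],-.298+.115,6)
print(env.observe()['grasp_force'])"
```

```text
t 2.73 pos [0.4444 0.0833 0.0127] yaw -0.298 F [-1.2  1.7  6.4] open 0.0086
{"fingers":F,"dx":0.00,"dy":0.00,"dz":-0.47,"roll":-0.19}
{"fingers":F,"dx":0.00,"dy":0.00,"dz":-0.47,"roll":-0.19}
{"fingers":F,"dx":0.00,"dy":0.00,"dz":-0.47,"roll":-0.19}
{"fingers":F,"dx":0.00,"dy":0.00,"dz":-0.47,"roll":-0.19}
{"fingers":F,"dx":0.00,"dy":0.00,"dz":-0.47,"roll":-0.19}
{"fingers":F,"dx":0.00,"dy":0.00,"dz":-0.47,"roll":-0.19}
59.65945243835449
```

Request:
{"api": "arm_command", "payload": {"rows": [{"fingers":-1,"dx":0,"dy":0,"dz":-0.3,"roll":0},{"fingers":-1,"dx":0,"dy":0,"dz":-0.5,"roll":-0.2},{"fingers":-1,"dx":0,"dy":0,"dz":-0.6,"roll":-0.2},{"fingers":-1,"dx":0,"dy":0,"dz":-0.6,"roll":-0.2},{"fingers":-1,"dx":0,"dy":0,"dz":-0.6,"roll":-0.2},{"fingers":-1,"dx":0,"dy":0,"dz":-0.6,"roll":-0.2},{"fingers":-1,"dx":0,"dy":0,"dz":0,"roll":-0.15},{"fingers":-1,"dx":0,"dy":0,"dz":0,"roll":0}]}}

```text
t: 3.4
tcp_pos: [0.4444, 0.0827, 0.1086]
tcp_rot: [0.001, 0.769, 0.64, 0.001]
contact_force: [-0.7, -0.7, -1.2]
opening: 0.0086
grasp_force: 58.7
```

```bash
python3 -c "
from h import *
print(env.observe()['grasp_force'])
plan([.461,-.1746,.115],-.183,16)"
```

```text
58.69141101837158
t 3.4 pos [0.4444 0.0827 0.1086] yaw -0.183 F [-0.7 -0.7 -1.2] open 0.0086
{"fingers":F,"dx":-0.52,"dy":0.13,"dz":-0.01,"roll":0.00}
{"fingers":F,"dx":-0.52,"dy":0.13,"dz":-0.01,"roll":0.00}
{"fingers":F,"dx":-0.52,"dy":0.13,"dz":-0.01,"roll":0.00}
{"fingers":F,"dx":-0.52,"dy":0.13,"dz":-0.01,"roll":0.00}
{"fingers":F,"dx":-0.52,"dy":0.13,"dz":-0.01,"roll":0.00}
{"fingers":F,"dx":-0.52,"dy":0.13,"dz":-0.01,"roll":0.00}
{"fingers":F,"dx":-0.52,"dy":0.13,"dz":-0.01,"roll":0.00}
{"fingers":F,"dx":-0.52,"dy":0.13,"dz":-0.01,"roll":0.00}
{"fingers":F,"dx":-0.52,"dy":0.13,"dz":-0.01,"roll":0.00}
{"fingers":F,"dx":-0.52,"dy":0.13,"dz":-0.01,"roll":0.00}
{"fingers":F,"dx":-0.52,"dy":0.13,"dz":-0.01,"roll":0.00}
{"fingers":F,"dx":-0.52,"dy":0.13,"dz":-0.01,"roll":0.00}
{"fingers":F,"dx":-0.52,"dy":0.13,"dz":-0.01,"roll":0.00}
{"fingers":F,"dx":-0.52,"dy":0.13,"dz":-0.01,"roll":0.00}
{"fingers":F,"dx":-0.52,"dy":0.13,"dz":-0.01,"roll":0.00}
{"fingers":F,"dx":-0.52,"dy":0.13,"dz":-0.01,"roll":0.00}
```

Request:
{"api": "arm_command", "payload": {"rows": [{"fingers":-1,"dx":-0.52,"dy":0.13,"dz":0,"roll":0},{"fingers":-1,"dx":-0.52,"dy":0.13,"dz":0,"roll":0},{"fingers":-1,"dx":-0.52,"dy":0.13,"dz":0,"roll":0},{"fingers":-1,"dx":-0.52,"dy":0.13,"dz":0,"roll":0},{"fingers":-1,"dx":-0.52,"dy":0.13,"dz":0,"roll":0},{"fingers":-1,"dx":-0.52,"dy":0.13,"dz":0,"roll":0},{"fingers":-1,"dx":-0.52,"dy":0.13,"dz":0,"roll":0},{"fingers":-1,"dx":-0.52,"dy":0.13,"dz":0,"roll":0}]}}

```text
t: 4.07
tcp_pos: [0.45, -0.0465, 0.106]
tcp_rot: [-0.001, 0.769, 0.639, -0.001]
contact_force: [-0.0, 0.0, -1.2]
opening: 0.0089
grasp_force: 58.7
```

Request:
{"api": "arm_command", "payload": {"rows": [{"fingers":-1,"dx":-0.52,"dy":0.13,"dz":0,"roll":0},{"fingers":-1,"dx":-0.52,"dy":0.13,"dz":0,"roll":0},{"fingers":-1,"dx":-0.52,"dy":0.13,"dz":0,"roll":0},{"fingers":-1,"dx":-0.52,"dy":0.13,"dz":0,"roll":0},{"fingers":-1,"dx":-0.52,"dy":0.13,"dz":0,"roll":0},{"fingers":-1,"dx":-0.52,"dy":0.13,"dz":0,"roll":0},{"fingers":-1,"dx":-0.52,"dy":0.13,"dz":0,"roll":0},{"fingers":-1,"dx":-0.52,"dy":0.13,"dz":0,"roll":0}]}}

```text
t: 4.73
tcp_pos: [0.458, -0.1746, 0.1059]
tcp_rot: [-0.001, 0.769, 0.639, -0.001]
contact_force: [0.5, -0.4, -1.8]
opening: 0.0085
grasp_force: 58.7
```

Request:
{"api": "arm_command", "payload": {"rows": [{"fingers":-1,"dx":0,"dy":0,"dz":0,"roll":0},{"fingers":-1,"dx":0,"dy":0,"dz":0,"roll":0},{"fingers":-1,"dx":0,"dy":0,"dz":0,"roll":0}]}}

```text
t: 4.98
tcp_pos: [0.4582, -0.1734, 0.1064]
tcp_rot: [-0.001, 0.769, 0.639, -0.0]
contact_force: [-0.5, -0.2, -0.8]
opening: 0.009
grasp_force: 58.7
```

```bash
python3 -c "
from h import *
plan([.461,-.1746,.115],-.183,1)
a=env.get_image('top')[150:225,370:460];b=env.get_image('side')[190:310,285:405]
c=[cv2.resize(a,None,fx=6,fy=6,interpolation=cv2.INTER_CUBIC),None]
c=np.zeros((600,800,3),np.uint8);c[:375,:450]=cv2.resize(a,None,fx=5,fy=5,interpolation=cv2.INTER_CUBIC)
b=cv2.resize(b[:,:70],None,fx=5,fy=5,interpolation=cv2.INTER_CUBIC);c[:600,450:]=b
cv2.imwrite('pics/c5.png',c)"
```

```text
t 4.98 pos [ 0.4582 -0.1734  0.1064] yaw -0.183 F [-0.5 -0.2 -0.8] open 0.009
{"fingers":F,"dx":-0.02,"dy":0.10,"dz":-0.29,"roll":-0.00}
```

View pics/c5.png

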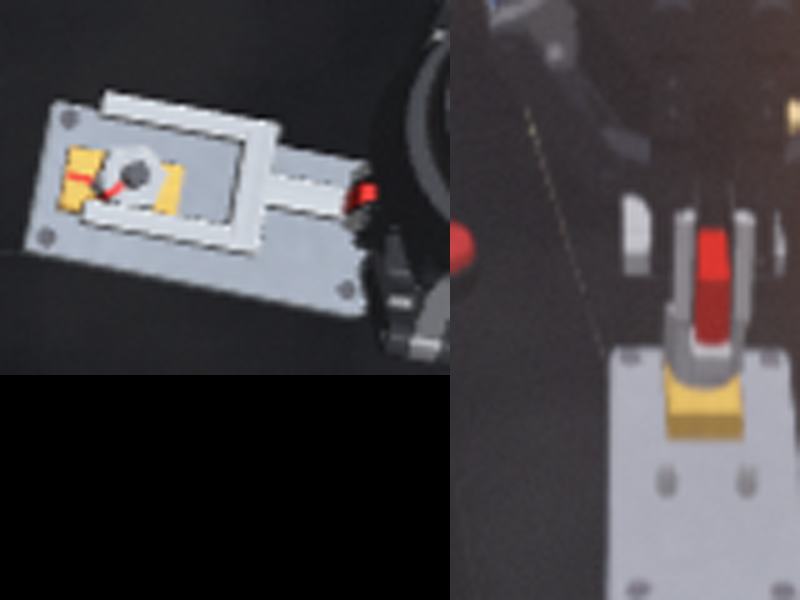

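The top view has the jaw corners at about (106,92), (84,215), (281,123) and (261,243). The spanner sits a few mm off from the stud, so I'll compute the correction.

```bash
python3 -c "
from h import *
g=lambda u,v,z=.1037:crop('top',u,v,z,370,150,5)[:2]
a,b,c,d=g(106,92),g(84,215),g(281,123),g(261,243)
print('w',np.linalg.norm(a-b),np.linalg.norm(c-d),'L',np.linalg.norm(a-c),np.linalg.norm(b-d))
print('ang',ang(c,a),ang(d,b))
i1,i2=g(243,140),g(232,222);print('inner',i1,i2,np.linalg.norm(i1-i2))
th=(ang(c,a)+ang(d,b))/2;X=np.array([np.cos(th),np.sin(th)])
tip=(a+b)/2;print('tip',tip,'tab from tip',tip-.106*X,'from inner',(i1+i2)/2-.052*X,'from back',(c+d)/2-.042*X)
print('tabtop',g(369,186,.106-.0127+.0345))
print('stud',g(134,174,.066))
s=env.observe();print(s['tcp_pos'],yaw(s))
"
```

```text
w 0.04680510570968616 0.04541067798703093 L 0.06525893983229612 0.06542484985901972
ang 1.40061689442054 1.4219131639601452
inner [ 0.48379204 -0.12695952] [ 0.45323936 -0.12251706] 0.030873969165069723
tip [ 0.47830581 -0.0724991 ] tab from tip [ 0.46146713 -0.1771531 ] from inner [ 0.46025522 -0.17607799] from back [ 0.46125543 -0.17847444]
tabtop [ 0.46372287 -0.1663594 ]
stud [ 0.47616835 -0.09291006]
[ 0.45859897 -0.17322676  0.10686496] -0.18229134535015304
```

```bash
python3 -c "
from h import *
s=lambda u,v,z:crop('side',u-450,v,z,285,190,5)[:2]
t=s(712,255,.128);p=(s(667,472,.028)+s(747,472,.028))/2
al,ar=s(636,200,.1037),s(781,213,.1037)
n=np.array([-.983,.182]);X=np.array([.182,.983]);o=np.array([.476,-.0938])
for k in(t,p,s(625,250,.1037),s(650,250,.1037)):print(k,'lat',n@(k-o),'along',X@(k-o))
plan([.4585+.002+.0005,-.1733-.0004+.0025,.04],-.187,6)
"
```

```text
[ 0.45698225 -0.17855649] lat 0.0032687650283779093 along -0.08677686251050637
[ 0.46459514 -0.14941515] lat 0.0010890180083676319 along -0.05674537260358334
[ 0.44048716 -0.13309888] lat 0.02775672738192825 along -0.045094140175299516
[ 0.4480761  -0.13444049] lat 0.020052624370419388 along -0.045031753368807055
t 5.08 pos [ 0.4586 -0.1732  0.1069] yaw -0.182 F [ 0.2  0.2 -1.8] open 0.0086
{"fingers":F,"dx":0.01,"dy":0.01,"dz":0.37,"roll":0.01}
{"fingers":F,"dx":0.01,"dy":0.01,"dz":0.37,"roll":0.01}
{"fingers":F,"dx":0.01,"dy":0.01,"dz":0.37,"roll":0.01}
{"fingers":F,"dx":0.01,"dy":0.01,"dz":0.37,"roll":0.01}
{"fingers":F,"dx":0.01,"dy":0.01,"dz":0.37,"roll":0.01}
{"fingers":F,"dx":0.01,"dy":0.01,"dz":0.37,"roll":0.01}
```

Request:
{"api": "arm_command", "payload": {"rows": [{"fingers":-1,"dx":0.1,"dy":0.07,"dz":0,"roll":0},{"fingers":-1,"dx":0,"dy":0,"dz":0.4,"roll":0},{"fingers":-1,"dx":0,"dy":0,"dz":0.4,"roll":0},{"fingers":-1,"dx":0,"dy":0,"dz":0.4,"roll":0},{"fingers":-1,"dx":0,"dy":0,"dz":0.4,"roll":0},{"fingers":-1,"dx":0,"dy":0,"dz":0.3,"roll":0},{"fingers":-1,"dx":0,"dy":0,"dz":0,"roll":0},{"fingers":-1,"dx":0,"dy":0,"dz":0,"roll":0}]}}

```text
t: 5.75
tcp_pos: [0.4616, -0.171, 0.0501]
tcp_rot: [-0.001, 0.769, 0.64, -0.0]
contact_force: [0.6, 0.1, -0.6]
opening: 0.0089
grasp_force: 58.6
```

```bash
python3 -c "
from h import *
plan([.461,-.171,.0287],-.183,1)
a=env.get_image('top')[150:225,370:460];b=env.get_image('side')[190:310,285:405]
c=np.zeros((600,800,3),np.uint8);c[:375,:450]=cv2.resize(a,None,fx=5,fy=5,interpolation=cv2.INTER_CUBIC)
b=cv2.resize(b[:,:70],None,fx=5,fy=5,interpolation=cv2.INTER_CUBIC);c[:600,450:]=b
cv2.imwrite('pics/c6.png',c)"
```

```text
t 5.75 pos [ 0.4616 -0.171   0.0501] yaw -0.182 F [ 0.6  0.1 -0.6] open 0.0089
{"fingers":F,"dx":-0.00,"dy":-0.02,"dz":0.71,"roll":0.01}
```

View pics/c6.png

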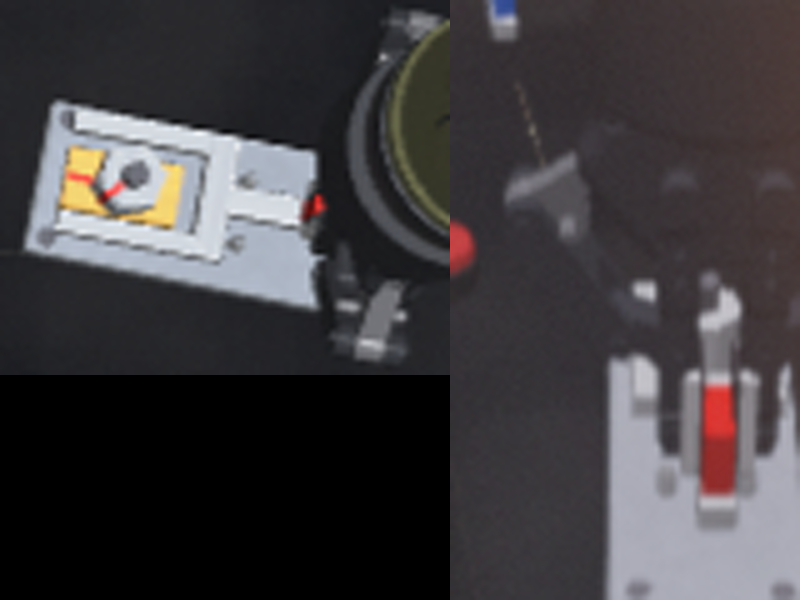

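The picture shows the handle heading between the pins at (248,180) and (235,243), with the jaw arms either side of the brass nut and no contact force. I'll lower the rest.

Request:
{"api": "arm_command", "payload": {"rows": [{"fingers":-1,"dx":0,"dy":0,"dz":0.2,"roll":0},{"fingers":-1,"dx":0,"dy":0,"dz":0.2,"roll":0},{"fingers":-1,"dx":0,"dy":0,"dz":0.2,"roll":0},{"fingers":-1,"dx":0,"dy":0,"dz":0.1,"roll":0},{"fingers":-1,"dx":0,"dy":0,"dz":0,"roll":0},{"fingers":-1,"dx":0,"dy":0,"dz":0,"roll":0}]}}

```text
t: 6.35
tcp_pos: [0.4616, -0.1715, 0.0291]
tcp_rot: [-0.0, 0.769, 0.639, -0.0]
contact_force: [0.5, 0.5, -1.0]
opening: 0.0085
grasp_force: 58.8
```

Request:
{"api": "arm_command", "payload": {"rows": [{"fingers":-1,"dx":0,"dy":0,"dz":0.03,"roll":0},{"fingers":-1,"dx":0,"dy":0,"dz":0,"roll":0},{"fingers":-0.4,"dx":0,"dy":0,"dz":0,"roll":0},{"fingers":-0.2,"dx":0,"dy":0,"dz":0,"roll":0},{"fingers":0,"dx":0,"dy":0,"dz":0,"roll":0},{"fingers":0,"dx":0,"dy":0,"dz":0,"roll":0}]}}

```text
t: 6.85
tcp_pos: [0.462, -0.1716, 0.0285]
tcp_rot: [0.0, 0.769, 0.64, 0.0]
contact_force: [0.0, 0.7, -0.3]
opening: 0.0424
grasp_force: 0.0
```

Request:
{"api": "arm_command", "payload": {"rows": [{"fingers":0,"dx":0,"dy":0,"dz":-0.5,"roll":0},{"fingers":0,"dx":0,"dy":0,"dz":-0.7,"roll":0},{"fingers":0,"dx":0,"dy":0,"dz":-0.7,"roll":0},{"fingers":0,"dx":0,"dy":0,"dz":-0.7,"roll":0},{"fingers":0,"dx":0,"dy":0,"dz":-0.7,"roll":0},{"fingers":0,"dx":0,"dy":0,"dz":0,"roll":0},{"fingers":0,"dx":0,"dy":0,"dz":0,"roll":0}]}}

```text
t: 7.43
tcp_pos: [0.463, -0.172, 0.1286]
tcp_rot: [0.001, 0.769, 0.64, 0.001]
contact_force: [0.9, -1.1, -0.9]
opening: 0.0426
grasp_force: 0.0
```

```bash
python3 -c "
from h import *
plan([.476,-.0938,.115],.10,8)
a=env.get_image('top')[150:225,370:460];b=env.get_image('side')[190:310,285:405]
c=np.zeros((600,800,3),np.uint8);c[:375,:450]=cv2.resize(a,None,fx=5,fy=5,interpolation=cv2.INTER_CUBIC)
b=cv2.resize(b[:,:70],None,fx=5,fy=5,interpolation=cv2.INTER_CUBIC);c[:600,450:]=b
cv2.imwrite('pics/c7.png',c)"
```

```text
t 7.43 pos [ 0.463  -0.172   0.1286] yaw -0.183 F [ 0.9 -1.1 -0.9] open 0.0426
{"fingers":F,"dx":0.33,"dy":-0.01,"dz":0.06,"roll":-0.35}
{"fingers":F,"dx":0.33,"dy":0.01,"dz":0.06,"roll":-0.35}
{"fingers":F,"dx":0.33,"dy":0.02,"dz":0.06,"roll":-0.35}
{"fingers":F,"dx":0.33,"dy":0.03,"dz":0.06,"roll":-0.35}
{"fingers":F,"dx":0.33,"dy":0.04,"dz":0.06,"roll":-0.35}
{"fingers":F,"dx":0.33,"dy":0.05,"dz":0.06,"roll":-0.35}
{"fingers":F,"dx":0.32,"dy":0.06,"dz":0.06,"roll":-0.35}
{"fingers":F,"dx":0.32,"dy":0.08,"dz":0.06,"roll":-0.35}
```

View pics/c7.png

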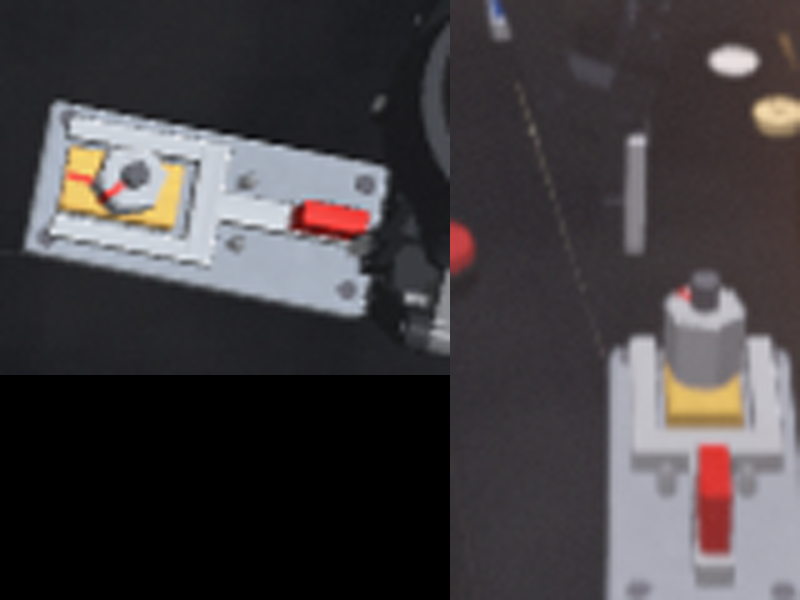

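The spanner is seated: the tab is at (332,218), the handle lies between the pins, and both arms flank the brass nut with the red marks unchanged. On to the jam nut.

Request:
{"api": "arm_command", "payload": {"rows": [{"fingers":0,"dx":0.33,"dy":-0.01,"dz":0.06,"roll":-0.35},{"fingers":0,"dx":0.33,"dy":0.01,"dz":0.06,"roll":-0.35},{"fingers":0,"dx":0.33,"dy":0.02,"dz":0.06,"roll":-0.35},{"fingers":0,"dx":0.33,"dy":0.03,"dz":0.06,"roll":-0.35},{"fingers":0,"dx":0.33,"dy":0.04,"dz":0.06,"roll":-0.35},{"fingers":0,"dx":0.33,"dy":0.05,"dz":0.06,"roll":-0.35},{"fingers":0,"dx":0.32,"dy":0.06,"dz":0.06,"roll":-0.35},{"fingers":0,"dx":0.32,"dy":0.08,"dz":0.06,"roll":-0.35}]}}

```text
t: 8.2
tcp_pos: [0.4752, -0.0921, 0.1129]
tcp_rot: [-0.0, 0.671, 0.742, -0.0]
contact_force: [0.6, 0.5, -0.3]
opening: 0.043
grasp_force: 0.0
```

Request:
{"api": "arm_command", "payload": {"rows": [{"fingers":0,"dx":0,"dy":0,"dz":0,"roll":0},{"fingers":0,"dx":0,"dy":0,"dz":0,"roll":0},{"fingers":0,"dx":0,"dy":0,"dz":0,"roll":0}]}}

```text
t: 8.45
tcp_pos: [0.4752, -0.0934, 0.1132]
tcp_rot: [0.0, 0.672, 0.741, -0.0]
contact_force: [0.8, 0.2, -0.1]
opening: 0.0425
grasp_force: 0.0
```

```bash
python3 -c "
from h import *
plan([.476,-.094,.030],.10,1);print(env.observe()['q'])"
```

```text
t 8.45 pos [ 0.4752 -0.0934  0.1132] yaw 0.097 F [ 0.8  0.2 -0.1] open 0.0425
{"fingers":F,"dx":-0.02,"dy":0.03,"dz":2.77,"roll":-0.03}
[-1.93845031e-01  2.75930771e-01 -4.45840366e-01  8.48803990e-01
 -3.63173565e-04  1.27980148e+00]
```

Request:
{"api": "arm_command", "payload": {"rows": [{"fingers":0,"dx":-0.02,"dy":0.03,"dz":0.6,"roll":0},{"fingers":0,"dx":0,"dy":0,"dz":0.6,"roll":0},{"fingers":0,"dx":0,"dy":0,"dz":0.6,"roll":0},{"fingers":0,"dx":0,"dy":0,"dz":0.6,"roll":0},{"fingers":0,"dx":0,"dy":0,"dz":0.35,"roll":0},{"fingers":0,"dx":0,"dy":0,"dz":0,"roll":0},{"fingers":0,"dx":0,"dy":0,"dz":0,"roll":0}]}}

```text
t: 9.03
tcp_pos: [0.4755, -0.0943, 0.0304]
tcp_rot: [-0.0, 0.672, 0.74, -0.0]
contact_force: [-0.2, 0.2, 0.8]
opening: 0.0427
grasp_force: 0.0
```

Request:
{"api": "arm_command", "payload": {"rows": [{"fingers":-0.3,"dx":0,"dy":0,"dz":0,"roll":0},{"fingers":-1,"dx":0,"dy":0,"dz":0,"roll":0},{"fingers":-1,"dx":0,"dy":0,"dz":0,"roll":0},{"fingers":-1,"dx":0,"dy":0,"dz":0,"roll":0}]}}

```text
t: 9.37
tcp_pos: [0.4761, -0.0944, 0.0318]
tcp_rot: [0.001, 0.672, 0.74, -0.0]
contact_force: [-2.9, -0.8, 7.0]
opening: 0.0228
grasp_force: 59.0
```

```bash
python3 -c "
from h import *
plan([.476,-.094,.030],.10,1);s=env.observe();print(s['torque'],s['grasp_force'])"
```

```text
t 9.37 pos [ 0.4761 -0.0944  0.0318] yaw 0.097 F [-2.9 -0.8  7. ] open 0.0228
{"fingers":F,"dx":0.01,"dy":-0.00,"dz":0.06,"roll":-0.03}
[-0.18643177  0.6525183  -0.0152547 ] 58.97439872380346
```

Request:
{"api": "arm_command", "payload": {"rows": [{"fingers":-1,"dx":0,"dy":0,"dz":0,"roll":0.5},{"fingers":-1,"dx":0,"dy":0,"dz":0,"roll":0.5},{"fingers":-1,"dx":0,"dy":0,"dz":0,"roll":0.5},{"fingers":-1,"dx":0,"dy":0,"dz":0,"roll":0.5},{"fingers":-1,"dx":0,"dy":0,"dz":0,"roll":0.5},{"fingers":-1,"dx":0,"dy":0,"dz":0,"roll":0.5},{"fingers":-1,"dx":0,"dy":0,"dz":0,"roll":0.5},{"fingers":-1,"dx":0,"dy":0,"dz":0,"roll":0.5}]}}

```text
t: 10.03
tcp_pos: [0.4759, -0.0944, 0.0318]
tcp_rot: [0.001, 0.806, 0.591, -0.0]
contact_force: [-3.4, -1.7, 6.7]
opening: 0.0228
grasp_force: 59.1
```

Request:
{"api": "arm_command", "payload": {"rows": [{"fingers":-1,"dx":0,"dy":0,"dz":0,"roll":0.5},{"fingers":-1,"dx":0,"dy":0,"dz":0,"roll":0.5},{"fingers":-1,"dx":0,"dy":0,"dz":0,"roll":0.5},{"fingers":-1,"dx":0,"dy":0,"dz":0,"roll":0.5},{"fingers":-1,"dx":0,"dy":0,"dz":0,"roll":0.5},{"fingers":-1,"dx":0,"dy":0,"dz":0,"roll":0.5},{"fingers":-1,"dx":0,"dy":0,"dz":0,"roll":0.5},{"fingers":-1,"dx":0,"dy":0,"dz":0,"roll":0.5}]}}

```text
t: 10.7
tcp_pos: [0.4757, -0.0943, 0.0318]
tcp_rot: [0.001, 0.908, 0.419, -0.0]
contact_force: [-4.2, -1.0, 7.4]
opening: 0.0224
grasp_force: 59.2
```

```bash
python3 -c "
from h import *
plan([.476,-.094,.030],.10,1);s=env.observe();print(s['torque'],s['grasp_force'])"
```

```text
t 10.7 pos [ 0.4757 -0.0943  0.0318] yaw -0.705 F [-4.2 -1.   7.4] open 0.0224
{"fingers":F,"dx":0.01,"dy":-0.00,"dz":0.06,"roll":-8.05}
[-0.25198442  0.72411065  0.11184722] 59.199318517930806
```

Request:
{"api": "arm_command", "payload": {"rows": [{"fingers":-1,"dx":0,"dy":0,"dz":0,"roll":0.4},{"fingers":-1,"dx":0,"dy":0,"dz":0,"roll":0.4},{"fingers":-1,"dx":0,"dy":0,"dz":0,"roll":0.3},{"fingers":-1,"dx":0,"dy":0,"dz":0,"roll":0}]}}

```text
t: 11.03
tcp_pos: [0.4757, -0.0943, 0.0318]
tcp_rot: [0.001, 0.929, 0.369, -0.0]
contact_force: [-4.7, -0.3, 7.2]
opening: 0.0227
grasp_force: 59.2
```

```bash
python3 -c "
from h import *
s=env.observe();print(yaw(s),s['torque'],s['grasp_force'])"
```

```text
-0.8139980164005398 [-0.2584673   0.74537845  0.10470539] 59.214432262815535
```

Request:
{"api": "arm_command", "payload": {"rows": [{"fingers":-1,"dx":0,"dy":0,"dz":0,"roll":0.3},{"fingers":-1,"dx":0,"dy":0,"dz":0,"roll":0.3},{"fingers":-1,"dx":0,"dy":0,"dz":0,"roll":0.3},{"fingers":-1,"dx":0,"dy":0,"dz":0,"roll":0}]}}

```text
t: 11.37
tcp_pos: [0.4757, -0.0943, 0.0319]
tcp_rot: [0.001, 0.945, 0.327, -0.0]
contact_force: [-4.2, -0.5, 7.6]
opening: 0.0225
grasp_force: 59.2
```

```bash
python3 -c "
from h import *
s=env.observe();print(yaw(s),s['torque'],s['grasp_force'])"
```

```text
-0.9039688117820465 [-0.2221394   0.79784652  0.08966349] 59.22534550074488
```

Request:
{"api": "arm_command", "payload": {"rows": [{"fingers":-1,"dx":0,"dy":0,"dz":0,"roll":0.3},{"fingers":-1,"dx":0,"dy":0,"dz":0,"roll":0.3},{"fingers":-1,"dx":0,"dy":0,"dz":0,"roll":0}]}}

```text
t: 11.62
tcp_pos: [0.4757, -0.0943, 0.0318]
tcp_rot: [0.001, 0.954, 0.299, -0.0]
contact_force: [-3.5, -1.7, 7.0]
opening: 0.0231
grasp_force: 59.2
```

```bash
python3 -c "
from h import *
s=env.observe();print(yaw(s),s['torque'],s['grasp_force'])"
```

```text
-0.9634980429243388 [-0.21855838  0.77010948  0.22969914] 59.24507711548358
```

Request:
{"api": "arm_command", "payload": {"rows": [{"fingers":-1,"dx":0,"dy":0,"dz":0,"roll":0.3},{"fingers":-1,"dx":0,"dy":0,"dz":0,"roll":0.2},{"fingers":-1,"dx":0,"dy":0,"dz":0,"roll":0},{"fingers":-1,"dx":0,"dy":0,"dz":0,"roll":0}]}}

```text
t: 11.95
tcp_pos: [0.4757, -0.0943, 0.0318]
tcp_rot: [0.001, 0.961, 0.276, -0.0]
contact_force: [-3.1, -1.6, 7.2]
opening: 0.0226
grasp_force: 59.4
```

```bash
python3 -c "
from h import *
s=env.observe();print(yaw(s),s['torque'],s['grasp_force'])"
```

```text
-1.0106789697654823 [-0.30997654  0.86143958  0.90443834] 59.44780212594196
```

Torque has jumped to 0.9 N m, so the nut is jammed. I'll release, lift and check.

Request:
{"api": "arm_command", "payload": {"rows": [{"fingers":-0.3,"dx":0,"dy":0,"dz":0,"roll":0},{"fingers":0,"dx":0,"dy":0,"dz":0,"roll":0},{"fingers":0,"dx":0,"dy":0,"dz":0,"roll":0},{"fingers":0,"dx":0,"dy":0,"dz":-0.5,"roll":0},{"fingers":0,"dx":0,"dy":0,"dz":-0.9,"roll":0},{"fingers":0,"dx":0,"dy":0,"dz":-0.9,"roll":0},{"fingers":0,"dx":0,"dy":0,"dz":-0.9,"roll":0},{"fingers":0,"dx":0,"dy":0,"dz":-0.6,"roll":0}]}}

```text
t: 12.62
tcp_pos: [0.4773, -0.0941, 0.1472]
tcp_rot: [0.001, 0.961, 0.275, 0.002]
contact_force: [0.6, -0.1, -0.4]
opening: 0.0425
grasp_force: 0.0
```

```bash
python3 -c "
from h import *
s=env.observe();print(s['t'],s['tcp_pos'],yaw(s))
plan(s['tcp_pos']+[-.09,.16,.02],yaw(s),8)"
```

```text
12.6167 [ 0.4772986  -0.09407557  0.14715927] -1.0132639191476507
t 12.62 pos [ 0.4773 -0.0941  0.1472] yaw -1.013 F [ 0.6 -0.1 -0.4] open 0.0425
{"fingers":F,"dx":0.03,"dy":-0.76,"dz":-0.08,"roll":-0.00}
{"fingers":F,"dx":0.03,"dy":-0.76,"dz":-0.08,"roll":-0.00}
{"fingers":F,"dx":0.03,"dy":-0.76,"dz":-0.08,"roll":-0.00}
{"fingers":F,"dx":0.03,"dy":-0.76,"dz":-0.08,"roll":-0.00}
{"fingers":F,"dx":0.03,"dy":-0.76,"dz":-0.08,"roll":-0.00}
{"fingers":F,"dx":0.03,"dy":-0.76,"dz":-0.08,"roll":-0.00}
{"fingers":F,"dx":0.03,"dy":-0.76,"dz":-0.08,"roll":-0.00}
{"fingers":F,"dx":0.03,"dy":-0.76,"dz":-0.08,"roll":-0.00}
```

Request:
{"api": "arm_command", "payload": {"rows": [{"fingers":0,"dx":0,"dy":-0.76,"dz":-0.1,"roll":0},{"fingers":0,"dx":0,"dy":-0.76,"dz":-0.1,"roll":0},{"fingers":0,"dx":0,"dy":-0.76,"dz":-0.1,"roll":0},{"fingers":0,"dx":0,"dy":-0.76,"dz":-0.1,"roll":0},{"fingers":0,"dx":0,"dy":-0.76,"dz":-0.1,"roll":0},{"fingers":0,"dx":0,"dy":-0.76,"dz":-0.1,"roll":0},{"fingers":0,"dx":0,"dy":-0.76,"dz":-0.1,"roll":0},{"fingers":0,"dx":0,"dy":-0.5,"dz":0,"roll":0}]}}

```text
t: 13.28
tcp_pos: [0.3829, 0.0556, 0.1662]
tcp_rot: [-0.0, 0.961, 0.276, 0.0]
contact_force: [-0.3, 0.0, -0.0]
opening: 0.0429
grasp_force: 0.0
```

```bash
python3 -c "
from h import *
a=env.get_image('top')[160:220,370:450];cv2.imwrite('pics/c8.png',cv2.resize(a,None,fx=8,fy=8,interpolation=cv2.INTER_CUBIC))"
```

```text
(no output)
```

View pics/c8.png

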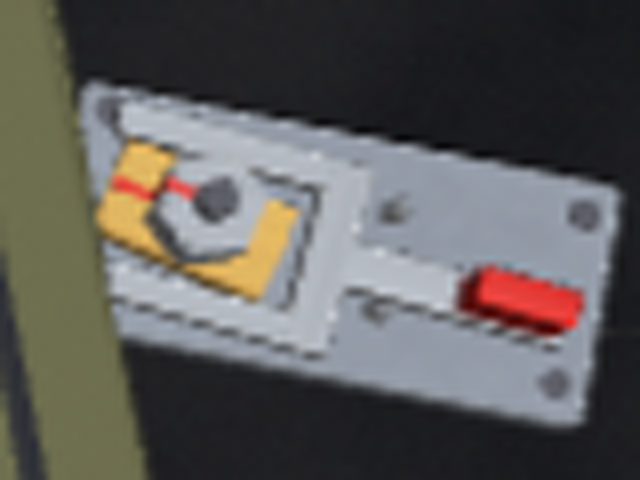

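The last picture shows the spanner seated with its handle between the pins. The red marks at (132,187) and (180,187) are in line, and the lower nut has turned only about 0.25 rad. I'll check the tab position, then hand in.

```bash
python3 -c "
from h import *
g=lambda u,v,z:crop('top',u,v,z,370,160,8)[:2]
d=g(530,293,.0505)-np.array([.476,-.0938]);X=np.array([.182,.983]);print('along',d@X,'lat',d@[-.983,.182])
L=g(262,298,.028),g(100,222,.028);print('lower',1.388-ang(*L),'jam rel',ang(*L)-ang(g(216,201,.055),g(168,182,.055))+1.047)
r=abs(d@X+.082)
print(env.job_done() if r<.01 else 'check')"
```

```text
along -0.08051134302004208 lat 0.0055574980630303025
lower 0.25350159640714454 jam rel 0.9852330769418836
the job is handed in; nothing more can be done
None
```

I handed the job in at about 13 s with the red-tabbed spanner seated and holding the lower nut and the jam nut tightened to about 0.99 rad (0.87 needed). The lower nut turned about 0.25 rad (limit 0.45) and the arm is clear. These angles come from the last picture, and the hand-in gave no verdict.

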